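Drive the worn guide sleeve out of the book-drilling jig

TASK

The brass guide sleeve in the grey book-drilling jig is worn: take the green-handled drift from the wooden stand and push the sleeve down through the bore until it drops onto the jig's tray and the drift's steel collar bears firmly down on the steel stop ring round the bore for a moment, without ramming or forcing it. Leave the sleeve lying on the tray, put the drift back upright in the stand hole it came from with its collar resting on the wood, and leave the other things alone.

Things in the scene. Friction and masses are not known exactly. Their poses are not given: they have to be found in the camera images.
- drift_grip (a point): Centre of the green square handle (22 x 22 mm, 50 mm tall) of the steel drift, which starts upright in a hole of the stand. Local z runs from nose to handle; x and y are square to the handle's flats. Mass about 0.2 kg.
- drift_collar (a point): Centre of the underside of the drift's round steel collar (36 mm across, 8 mm thick), on its axis, 33 mm below the handle's centre. Below it runs a round rod, 16 mm across and 52 mm long, which tapers over its last 5 mm to a flat nose 11 mm across.
- drift: The drift itself, origin at the centre of its nose, 85 mm below the handle's centre; z up to the handle.
- jig_bore (a point): Centre of the mouth of the vertical bore (22 mm across, right through) in the top face of the jig's grey block; z up. The block is 70 mm in local x, 110 mm in y, 40 mm thick, its top 92 mm above the table. Round the mouth a steel stop ring (about 36 mm outside, 23 mm inside), firmly set, stands 1 to 9 mm above the top face; how far is not measured and differs each time. The collar comes to rest on this ring.
- jig: The fixed jig, origin under its centre, axes as the bore's. In the lower 32 mm of the bore two sprung leaves, on the +y and -y sides, grip the sleeve: pushed slowly it resists with 8 to 16 N (differs from run to run), easing over the last 10 mm and gone once its top nears the underside, when the drift's collar is still 12 to 14 mm above the block. The leaves then stand 18.4 mm apart.
- jig_tray (a point): Centre of the floor of the jig's open tray, 86 mm below the mouth of the bore, same axes; the tray (110 mm in x, 130 mm in y, rim 10 mm high) is part of the fixed jig.
- sleeve_mid (a point): Centre of the brass sleeve, 20 mm across, 18 mm long, axis along its z; it starts gripped inside the bore, its top 8 to 13 mm below the block's top face.
- sleeve: The brass sleeve itself, origin at the centre of its lower end.
- stand: Wooden stand, fixed, 80 x 140 x 55 mm tall; origin at the centre of its underside. Two holes right through, 24 mm across, at local y = -35 and +35 mm; the drift and the awl stand in them, their collars resting on the top, in either order.
- awl_grip (a point): Centre of the red square handle (22 x 22 x 50 mm) of an awl, shaped like the drift but with a thin point; leave it in its hole.
- glue: White glue bottle with green cap, 38 mm across, 125 mm tall, origin under its centre; not to be disturbed.
- tin: Green tin, 84 mm across, 110 mm tall, origin under its centre; not to be disturbed.
- knife: Slim steel-handled craft tool, 150 mm long, lying on the table; not to be disturbed.
- tape: Roll of blue tape, 90 mm across, 24 mm tall, lying flat, origin under its centre; not to be disturbed.
Things that resemble listed ones, but are neither listed nor needed, are in the scene too. What is shaped like the drift but orange or purple is not meant.

How it is judged (in metres and radians):
On the way:
1. with the sleeve out of the bore and down on the tray, the drift stands in the bore with its collar pressed onto the stop ring (under 11 mm above the block, over 5 N) (z of sleeve_mid in the frame of jig_tray below 0.03 m and x of sleeve_mid in the frame of jig_tray between -0.055 and 0.055 m and y of sleeve_mid in the frame of jig_tray between -0.065 and 0.065 m and z of drift_collar in the frame of jig_bore below 0.011 m and horizontal distance between drift_collar and jig_bore below 0.005 m and contact force between drift and jig above 5 N), for 0.2 s.
At the end, for the whole second after the job is handed in: The sleeve lies at rest on the jig's tray, inside its rim and below the block; the drift stands at rest upright (within 0.1 rad) in the hole it came from, its collar within 7 mm of where it started (z of sleeve_mid in the frame of jig_tray below 0.03 m and x of sleeve_mid in the frame of jig_tray between -0.055 and 0.055 m and y of sleeve_mid in the frame of jig_tray between -0.065 and 0.065 m and distance of drift_collar from where it was at the start of the episode below 0.007 m and angle between drift_grip's own z axis and vertical below 0.1 rad and linear speed of drift below 0.01 m/s and linear speed of sleeve below 0.02 m/s); the robot touches nothing.
It fails at once if the drift is forced against the jig with more than 30 N (contact force between drift and jig above 30 N).
It fails at once if the drift bears on the sleeve with more than 30 N (contact force between drift and sleeve above 30 N).
It fails at once if the fingers touch the sleeve (contact force between the fingers and sleeve above 0.5 N).
It fails at once if another thing is moved by more than 20 mm or tipped (distance of any of awl_grip, glue, tin, knife, tape from where it was at the start of the episode above 0.02 m or angle between any of awl_grip, glue, tin, tape's own z axis and vertical above 0.3 rad).
It also fails if it takes over 61 s, if anything falls off the work surface, if the arm or the gripper's body presses on something with over 40 N, if the wrist force passes 120 N, or if a joint passes its speed limit or range.

ROBOT

A 6-joint arm with a two-finger parallel gripper is mounted at the origin on the work surface. World frame = base frame: x ahead of the robot, y to its left, z up, the work surface at z = 0. Lengths are in mm, angles in degrees, forces in N, time in s.
With the tool pointing down it reaches from about 350 to 850 mm from the base axis. Payload 8.1 kg.
Tool frame: the origin (TCP) lies midway between the tips of the shut fingers; the grasp point (between the pads) lies 19 mm behind it; z points along the fingers, y is the line along which they close (so a half turn about z gives the same grasp; the last joint's range is limited). The gripper opens to 85 mm and grips with 20 to 120 N. Pads are 22 mm wide; open, the fingers measure 114 mm over their backs; the gripper's body (76 mm by 85 mm) begins 54 mm behind the grasp point. The pads swing forward as they close: fully open they stand 13 mm farther back than shut.
Start: joints at [63.69, 7.471, 85.268, -0, 87.261, -4.893], TCP at [219.073, 558.581, 231.292] pointing down, gripper open.
Joint ranges: [-169.43, 169.43], [-51.17, 129.36], [1.28, 143.12], [-76.62, 256.62], [0, 156.53], [-152.29, 152.29]. Speed limits (degrees/s): [136.94, 136.94, 159.86, 180, 180, 180].

INTERFACE

Orientations are given as [roll, pitch, yaw] about the fixed x, y, z axes, in that order (R = Rz(yaw) Ry(pitch) Rx(roll)).
In Python, from bench import r gives the robot as it stands. The module is installed in compiled form; this text tells all that it offers.
- The arm moves only by the tool jog_arm, never from a script. Its argument "rows" is a list of rows, each a list of 2 entries, a list of its own where there are three numbers: the shift along the tool's x, y, z in mm, then the turn, a rotation vector about the tool's x, y, z in rad. A call has 1 to 10 rows; each row is the pose to reach, as a shift and turn from the pose commanded when the call began, along the tool's axes at that moment; what a row does not reach only later rows make up. A row lasts 1/10 s, in which the tool goes at most 50 mm and 8.59 degrees, less where a joint would pass 70% of its speed; a pose out of reach is approached as far as the arm can. A call with a gripper value outside its range is refused whole. "grip" is the finger opening in mm, from 0 to 85.4, set as the call begins (left out, the last holds). The fingers move at their own pace and stop on an object; "force" is the grip in N (left out, the last holds). Time passes only in rows, so rows that repeat a pose let the fingers close. It gives the time, the measured TCP pose, the force, the opening and the grip force at its end, in the units of the state.
- r.sense(): the state, without advancing time (a new reading comes with each control period).
- r.snapshot(name): name is "scene" or "top"; returns (picture, depth): 384x512x3 uint8, blue, green, red; 384x512 float32, mm along the optical axis (not along the pixel's ray), 0 where there is no reading.
- r.camera_params(name): a dict with "fx", "fy", "cx", "cy" (pixels), "pose" (4x4, takes a point from camera to world coordinates). Camera axes: x right, y down, z forward; pixel columns grow to the right and rows downward; lengths in mm; the calibration is good to about 2 mm. A picture is of the moment at which its call begins. camera_params takes no time and is no camera call.
- r.hand_in(): hands the job in; it is judged then, once.
The state is a dict: "time": time; "joint_pos": joint angles; "qd": joint speeds; "joint_efforts": joint torques, N m; "tool_pos": TCP position; "tcp_rot": TCP orientation; "ft_force": force on the tool from outside, world axes, zero at the start; "wrist_torque": the same for the moment, N m; "finger_gap": finger opening in mm; "grip_force": force on a finger pad.
Only numpy, scipy, OpenCV 4.12 (cv2) and the standard library are available. Lean on these libraries where they do the work, as an engineer would, in place of code of your own. Each camera call takes 0.05 s, during which the arm holds its last target. There are 200 camera calls.

## Working session

There is one attempt and no reset: what is moved stays moved. The work goes in short steps, Python scripts to look and compute and a tool call to move; the robot and the scene stay as the last step left them, time stands still between calls to the robot, and variables do not carry over. Pictures are saved under pics/ and viewed, at most 10 in all, crops included, and the job is handed in when it is done.

Besides the shell and the picture viewer there is one more tool, called after "Emit:" as name(argument=value, ...), one argument or row to a line, values as JSON. jog_arm: Moves the arm, as the interface text tells. Its arguments: {"type":"object","properties":{"rows":{"type":"array"},"grip":{"type":"number"},"force":{"type":"number"}},"required":["rows"]}

```bash
mkdir -p pics; python3 - <<'E'
from bench import r
import cv2,numpy as np
for n in("scene","top"):
    p,d=r.snapshot(n); cv2.imwrite(f"pics/{n}0.png",p); np.save(n+"d.npy",d); np.save(n+"p.npy",p)
    c=r.camera_params(n); print(n,c["fx"],c["fy"],c["cx"],c["cy"],np.round(c["pose"],3).tolist())
print(r.sense())
E
```

```text
scene 454.62242904651464 454.62242904651464 254.10331872196062 188.04826954717356 [[0.449, 0.603, -0.66, 1457.259], [0.894, -0.305, 0.329, -417.4], [-0.002, -0.737, -0.676, 975.088], [0.0, 0.0, 0.0, 1.0]]
top 471.00642951319406 471.00642951319406 253.4478803980982 209.32078993900237 [[0.007, -0.99, 0.139, 346.654], [-1.0, -0.004, 0.019, 9.412], [-0.018, -0.139, -0.99, 1690.361], [0.0, 0.0, 0.0, 1.0]]
{'time': 0.1, 'joint_pos': array([ 6.36901768e+01,  7.51120902e+00,  8.53261086e+01,  5.59404414e-04,
        8.72625871e+01, -4.89401538e+00]), 'qd': array([ 0.05160241, -0.19029218, -0.09834001,  0.01551772, -0.04540603,
        0.04346927]), 'joint_efforts': array([ 1.21448058e-03, -5.70952678e+01, -5.01942086e+01, -2.30229871e-04,
        8.11863109e-03,  3.12158500e-05]), 'tool_pos': array([218.832212  , 558.10729121, 230.31547125]), 'tcp_rot': array([-1.79900507e+02, -9.07983158e-03,  1.58584157e+02]), 'ft_force': array([ 0.50506129,  0.41995319, -0.82323434]), 'wrist_torque': array([ 0.03858196, -0.04892691, -0.00300222]), 'grip_force': 0.0, 'finger_gap': 85.45556467722383}
```

View pics/scene0.png

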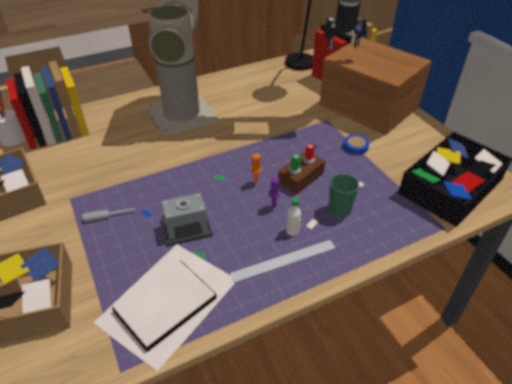

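View pics/top0.png

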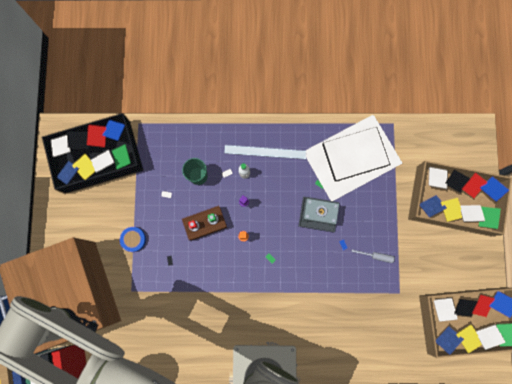

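The scene view shows the green drift at (296,162), red awl at (310,152) in the stand, and the jig at (186,217). In the top view the drift is at (213,218), the awl at (193,227) and the jig bore at (321,211). I'll zoom in next.

```bash
python3 - <<'E'
import cv2,numpy as np
t=np.load("topp.npy");s=np.load("scenep.npy")
z=lambda a,k:cv2.resize(a,None,fx=k,fy=k,interpolation=cv2.INTER_CUBIC)
a=z(t[185:245,175:235],6);b=z(t[185:245,290:350],6)
c=z(s[135:195,266:326],6) [:, :360];d=z(s[190:250,155:215],6)
cv2.imwrite("pics/crop.png",cv2.resize(np.vstack([np.hstack([a,b]),np.hstack([c,d])]),(600,600)))
E
```

```text
(no output)
```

View pics/crop.png

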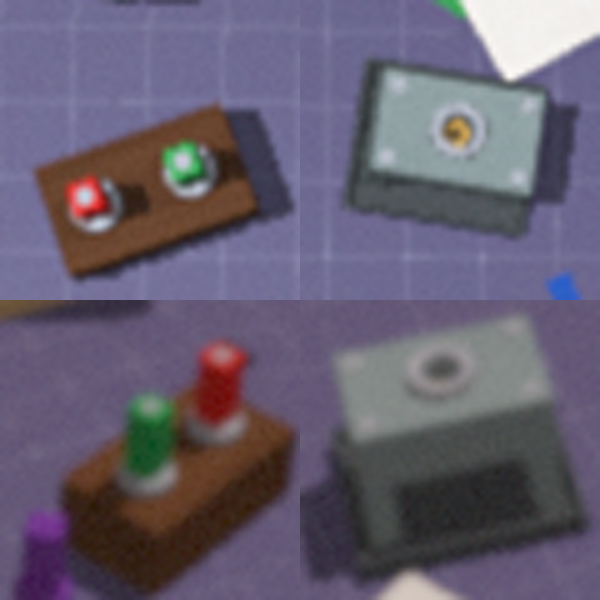

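```bash
cat > h.py <<'E'
import numpy as np,cv2
from bench import r
def cam(n):
    c=r.camera_params(n);return c,np.array(c["pose"])
def ray(n,uv):
    c,T=cam(n);uv=np.atleast_2d(uv).astype(float)
    d=np.c_[(uv[:,0]-c["cx"])/c["fx"],(uv[:,1]-c["cy"])/c["fy"],np.ones(len(uv))]@T[:3,:3].T
    return T[:3,3],d
def onz(n,uv,z):
    o,d=ray(n,uv);return o+d*((z-o[2])/d[:,2])[:,None]
def tri(u1,u2):
    A=np.zeros((3,3));b=np.zeros(3);rs=[]
    for n,u in(("scene",u1),("top",u2)):
        o,d=ray(n,u);d=d[0]/np.linalg.norm(d[0]);P=np.eye(3)-np.outer(d,d);A+=P;b+=P@o;rs.append((o,P))
    x=np.linalg.solve(A,b);return x,[np.linalg.norm(P@(x-o)) for o,P in rs]
def blob(p,lo,hi,box):
    "largest blob of HSV range in box x0,y0,x1,y1 -> centroid, mask"
    x0,y0,x1,y1=box;m=cv2.inRange(cv2.cvtColor(p,cv2.COLOR_BGR2HSV),lo,hi)
    k=np.zeros_like(m);k[y0:y1,x0:x1]=m[y0:y1,x0:x1]
    n,l,s,c=cv2.connectedComponentsWithStats(k);i=1+s[1:,4].argmax();return c[i],(l==i).astype(np.uint8),s[i,4]
def quad(n,m,z):
    c=max(cv2.findContours(m,0,1)[0],key=cv2.contourArea)[:,0]
    w=onz(n,c,z)[:,:2].astype(np.float32);return cv2.minAreaRect(w)
E
python3 - <<'E'
from h import *
P={n:np.load(n+"p.npy") for n in("scene","top")}
D={n:np.load(n+"d.npy") for n in("scene","top")}
for nm,lo,hi,bs,bt in(("green",(45,90,50),(80,255,255),(284,148,306,178),(200,205,222,230)),
  ("orange",(8,150,120),(18,255,255),(245,145,270,195),(232,225,252,248)),
  ("purple",(130,90,50),(150,255,255),(266,170,286,212),(236,192,252,210))):
    a=blob(P["scene"],lo,hi,bs);b=blob(P["top"],lo,hi,bt);print(nm,a[0],a[2],b[0],b[2],tri(a[0],b[0]))
hs=cv2.cvtColor(P["top"],cv2.COLOR_BGR2HSV);hc=cv2.cvtColor(P["scene"],cv2.COLOR_BGR2HSV)
print("block",hs[205,315],hs[222,315],hs[211,335],"ring",hs[207,321],hs[211,321],"stand",hs[225,203],hs[216,195])
print("scene block",hc[205,172],hc[225,180],"stand",hc[190,290],hc[180,293])
print("d",D["top"][211,321],D["top"][207,318],D["top"][217,212])
for n,px in(("top",(311,210)),("top",(321,211)),("top",(203,225)),("top",(212,217)),("scene",(176,215)),("scene",(186,205))):
    c,T=cam(n);o,d=ray(n,px);print(n,px,np.round(o+d[0]*D[n][px[1],px[0]],1))
E
```

```text
green [295.36792453 162.56603774] 106 [211.63157895 217.10526316] 38 (array([543.62498405, 182.13597127,  86.51061507]), [np.float64(0.9747262264070711), np.float64(0.97472622640716)])
orange [255.94       165.70666667] 150 [242.95774648 235.87323944] 71 (array([481.75377549,  75.79511299,  67.71573755]), [np.float64(0.4034163063281801), np.float64(0.4034163063282369)])
purple [274.42696629 190.48314607] 267 [243.41489362 200.92553191] 94 (array([604.38985009,  75.25125938,  63.99585231]), [np.float64(0.06316255814786428), np.float64(0.06316255814788617)])
block [ 96  31 165] [100  36  86] [ 96  32 168] ring [113  24 168] [ 19 124 123] stand [ 10 130  53] [ 12 149 101]
scene block [ 80  11 138] [105   8  67] stand [178  76  57] [ 11 148  67]
d 1624.7119 1599.4635 1591.4084
top (311, 210) [ 569.9 -157.8   88.5]
top (321, 211) [ 568.2 -193.4   76.7]
top (203, 225) [520.6 216.9  49.1]
top (212, 217) [541.1 178.9 113.5]
scene (176, 215) [ 599.1 -224.3   94.7]
scene (186, 205) [ 563.2 -183.8   82.8]
```

```bash
python3 - <<'E'
from h import *
P={n:np.load(n+"p.npy") for n in("scene","top")}
k=np.ones((3,3),np.uint8)
up=8
def bigquad(n,lo,hi,box,z,close=5):
    x0,y0,x1,y1=box;c=cv2.resize(P[n][y0:y1,x0:x1],None,fx=up,fy=up,interpolation=cv2.INTER_CUBIC)
    m=cv2.inRange(cv2.cvtColor(c,cv2.COLOR_BGR2HSV),lo,hi);m=cv2.morphologyEx(m,cv2.MORPH_OPEN,np.ones((9,9)))
    cs=max(cv2.findContours(m,0,1)[0],key=cv2.contourArea);h=cv2.convexHull(cs)[:,0]
    uv=(h+.5)/up-.5+[x0,y0];w=onz(n,uv,z)[:,:2].astype(np.float32);return cv2.minAreaRect(w)
print("block top",bigquad("top",(70,0,125),(125,70,255),(295,190,350,240),92))
print("block scene",bigquad("scene",(0,0,105),(180,60,255),(158,190,212,235),92))
print("stand top",bigquad("top",(0,80,75),(25,255,255),(175,200,235,245),55))
print("stand top+",bigquad("top",(0,80,60),(25,255,255),(175,200,235,245),55))
print("handle top",bigquad("top",(45,60,60),(80,255,255),(200,205,222,230),113))
# cap of handle: light spot
for n,b,z in(("top",(206,210,219,224),113),):
    x0,y0,x1,y1=b;print(P[n][y0:y1,x0:x1,1]); print(P[n][y0:y1,x0:x1,2])
# ring: bright, non-brass in saturation/edges vs block
for n,b in(("top",(310,200,333,223)),("scene",(170,192,204,214))):
    x0,y0,x1,y1=b;h=cv2.cvtColor(P[n][y0:y1,x0:x1],cv2.COLOR_BGR2HSV)
    print(n);print(h[...,0] if n=="top" else h[...,2])
E
```

```text
block top ((566.9398803710938, -191.45501708984375), (111.75668334960938, 70.53036499023438), 80.87210845947266)
block scene ((566.132080078125, -192.61822509765625), (121.47789764404297, 86.36659240722656), 81.05445098876953)
stand top ((528.8472290039062, 213.20599365234375), (79.05497741699219, 138.46075439453125), 20.307842254638672)
stand top+ ((528.2640991210938, 212.77130126953125), (80.43557739257812, 138.84278869628906), 20.270339965820312)
handle top ((540.2364501953125, 181.35324096679688), (28.132347106933594, 26.25270652770996), 21.755462646484375)
[[ 77  66  67  66  63  67  66  67  70  69  69  70  68]
 [ 66  66  66  67  68  65  68  67  73  72  72  69  68]
 [ 64  66  66  69  70  73  73  73  67  67  67  70  68]
 [ 69  70  72  75  94 120 118 107  81  77  67  61  68]
 [ 69  84 110 120 141 178 179 156 110 114  80  57  57]
 [ 70 102 162 177 180 192 191 172 127 140  99  55  45]
 [ 62 111 177 189 197 198 195 173 129 110  94  74  45]
 [ 66 108 178 188 196 199 197 181 158 105  97  95  52]
 [ 60 101 164 185 192 197 191 184 168 103  95  99  56]
 [ 66 104 175 191 185 179 166 161 138
[... 5654 characters left out ...]
 138 137 138 138 136 129 120 116 114 113 114 111 111 119 121 123 126
  135 135 138 139 138 139 135 138 137 135 138 139 138 135 128 125]
 [141 138 141 141 140 135 138 135 131 126 122 123 121 120 126 132 134 134
  137 137 136 137 136 134 135 133 135 128 127 125 121 115 111 105]
 [138 138 139 138 139 138 139 140 140 134 133 133 131 134 134 137 135 139
  137 134 135 130 131 127 124 122 116 115 108 106 100  94  86  87]
 [138 138 138 136 136 138 138 139 138 141 138 140 138 137 137 135 132 133
  130 124 120 118 109 110 100  99  92  94  88  83  86  81  78  80]
 [142 140 139 138 136 137 139 137 135 137 135 132 133 132 128 126 122 118
  113 105 101  97  91  87  86  80  81  79  79  82  77  77  77  79]]
```

```bash
cat >> h.py <<'E'
from scipy.spatial.transform import Rotation as Ro
def move(xyz,yaw=None):
    "shift in tool axes and turn to reach xyz with tool straight down, yaw deg"
    s=r.sense();R=Ro.from_euler("xyz",s["tcp_rot"],degrees=True)
    y=s["tcp_rot"][2] if yaw is None else yaw
    print("shift",np.round(R.inv().apply(np.array(xyz)-s["tool_pos"]),1),"turn",np.round((R.inv()*Ro.from_euler("xyz",[180,0,y],degrees=True)).as_rotvec(),4),"at",np.round(s["tool_pos"],2),np.round(s["tcp_rot"],2),"F",np.round(s["ft_force"],1),"t",s["time"],"gap",round(s["finger_gap"],1))
E
python3 - <<'E'
from h import *
print("cap",onz("top",(211,216.8),113),"ring",onz("top",(321.3,210.6),[97]))
P=np.load("scenep.npy");print(P[148:180,284:308,1]);
print("scene ring",onz("scene",(183,202.7),97), "tri",tri((183,202.8),(321.3,210.6)))
move([541.5,181.5,180],110.3)
E
```

```text
cap [[541.83671895 182.30817443 113.        ]] ring [[ 566.83876325 -191.92690565   97.        ]]
[[ 91  85  89  90  90  95  93  98  98 101  95  93  93  82  86  87  90  91
   85  85  83  67  44  32]
 [ 88  92  91  89  90  95  91  92  89  94  96  94  91  92  86  87  88  87
   87  88  74  61  38  22]
 [ 90  90  92  92  90  91  88  92  90  90  94  92  91  87  87  88  87  88
   86  83  79  60  35  19]
 [ 91  89  89  90  89  87  86  87  88  85  90  90  93  89  87  92  84  88
   85  78  70  52  38  30]
 [ 88  89  88  88  84  85  87  86  90  92  94  94  96  94  92  87  82  77
   78  76  66  47  30  24]
 [ 88  87  84  88  82  86  85  87  88  99 103 108 112 103  99  89  83  81
   73  68  52  37  28  19]
 [ 87  87  91  85  89  87  87  88 100 117 130 133 133 125 112  97  89  75
   70  62  54  39  24  18]
 [ 88  90  92  89  90  86  87  97 113 129 141 145 147 142 132 112 100  76
   67  64  59  39  28  22]
 [ 89  91  87  84  86  93  90 100 117 132 144 148 149 146 140 124 103  80
   66  70  62  48  22  15]
 [ 91  95  89  89  87  85  90  94 105 122 133 139 142 140 134 122 101  79
   72  73  70  53  
[... 1881 characters left out ...]
67  62  64  65  63
   59  56  53  45  40  36]
 [ 30  29  34  27  37  40  47  55  57  60  63  64  65  63  63  59  60  58
   60  57  45  43  40  35]
 [ 36  35  31  31  34  34  42  44  53  53  61  59  59  65  59  59  56  53
   54  42  39  28  35  34]
 [ 35  30  31  37  34  31  32  33  44  51  54  57  61  63  57  58  53  53
   41  30  40  36  37  38]]
scene ring [[ 565.12679749 -191.72682869   97.        ]] tri (array([ 566.63871033, -191.96632591,   98.05147243]), [np.float64(0.18023617604048556), np.float64(0.18023617604043543)])
shift [-437.9 -232.7   50.7] turn [-1.700e-03  6.000e-04  8.427e-01] at [218.83 558.11 230.32] [-1.7990e+02 -1.0000e-02  1.5858e+02] F [ 0.5  0.4 -0.8] t 0.1 gap 85.5
```

Emit:
jog_arm(
  rows=[
    [[-438,-233,30],[0,0,0.843]],
    [[-438,-233,30],[0,0,0.843]],
    [[-438,-233,30],[0,0,0.843]],
    [[-438,-233,30],[0,0,0.843]],
    [[-438,-233,30],[0,0,0.843]],
    [[-438,-233,30],[0,0,0.843]],
    [[-438,-233,30],[0,0,0.843]],
    [[-438,-233,30],[0,0,0.843]],
    [[-438,-233,30],[0,0,0.843]],
    [[-438,-233,30],[0,0,0.843]],
  ],
  grip=60,
  force=60,
)

```text
time: 1.1
tool_pos: [542.6, 179.6, 200.8]
tcp_rot: [-180.0, -0.0, 110.3]
ft_force: [0.5, 0.8, -1.0]
finger_gap: 60.2
grip_force: 0.0
```

Emit:
jog_arm(
  rows=[
    [[0,0,0],[0,0,0]],
    [[0,0,0],[0,0,0]],
    [[0,0,0],[0,0,0]],
  ],
)

```text
time: 1.4
tool_pos: [541.1, 182.3, 200.9]
tcp_rot: [-180.0, -0.0, 110.3]
ft_force: [-0.7, -0.6, -0.7]
finger_gap: 60.0
grip_force: 0.0
```

```bash
python3 - <<'E'
from h import *
move([541.8,182,73],110.3)
p,d=r.snapshot("scene")
cv2.imwrite("pics/s1.png",cv2.resize(p[80:230,200:400],None,fx=3,fy=3))
E
```

```text
shift [ -0.6   0.7 127.9] turn [-0.0009 -0.0006  0.0001] at [541.12 182.29 200.91] [-1.7995e+02 -3.0000e-02  1.1030e+02] F [-0.7 -0.6 -0.7] t 1.4 gap 60.0
```

View pics/s1.png

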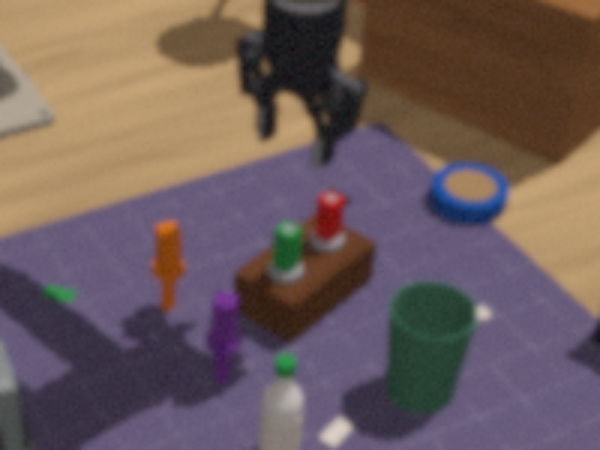

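The gripper hangs over the green handle, with fingertips at crop (265,130) and (320,160) and the handle at (288,245). It's aligned and clear of the awl, so I'm descending.

Emit:
jog_arm(
  rows=[
    [[-0.6,0.7,40],[0,0,0]],
    [[-0.6,0.7,75],[0,0,0]],
    [[-0.6,0.7,100],[0,0,0]],
    [[-0.6,0.7,115],[0,0,0]],
    [[-0.6,0.7,124],[0,0,0]],
    [[-0.6,0.7,127],[0,0,0]],
    [[-0.6,0.7,127],[0,0,0]],
  ],
)

```text
time: 2.15
tool_pos: [543.1, 181.9, 75.1]
tcp_rot: [179.9, 0.0, 110.3]
ft_force: [0.2, -0.2, -0.5]
finger_gap: 60.1
grip_force: 0.0
```

Emit:
jog_arm(
  rows=[
    [[0,0,0],[0,0,0]],
    [[0,0,0],[0,0,0]],
    [[0,0,0],[0,0,0]],
    [[0,0,0],[0,0,0]],
    [[0,0,0],[0,0,0]],
    [[0,0,0],[0,0,0]],
    [[0,0,0],[0,0,0]],
    [[0,0,0],[0,0,0]],
  ],
  grip=0,
  force=80,
)

```text
time: 2.95
tool_pos: [543.6, 181.6, 75.5]
tcp_rot: [179.9, 0.0, 110.3]
ft_force: [-0.2, 0.5, 6.2]
finger_gap: 21.1
grip_force: 78.8
```

Emit:
jog_arm(
  rows=[
    [[0,0,-10],[0,0,0]],
    [[0,0,-30],[0,0,0]],
    [[0,0,-60],[0,0,0]],
    [[0,0,-95],[0,0,0]],
    [[0,0,-120],[0,0,0]],
    [[0,0,-130],[0,0,0]],
  ],
)

```text
time: 3.55
tool_pos: [543.8, 181.7, 207.8]
tcp_rot: [179.8, 0.0, 110.3]
ft_force: [0.7, 0.0, -2.1]
finger_gap: 21.0
grip_force: 78.4
```

Emit:
jog_arm(
  rows=[
    [[-15,-4.5,0],[0,0,0]],
    [[-50,-15,0],[0,0,0]],
    [[-95,-28.3,0],[0,0,0]],
    [[-140,-41.7,0],[0,0,0]],
    [[-185,-55.1,0],[0,0,0]],
    [[-230,-68.5,0],[0,0,0]],
    [[-275,-82,0],[0,0,0]],
    [[-315,-94,0],[0,0,0]],
    [[-345,-103,0],[0,0,0]],
    [[-358.6,-106.9,0],[0,0,0]],
  ],
)

```text
time: 4.55
tool_pos: [564.8, -195.3, 201.8]
tcp_rot: [-179.8, -0.1, 110.1]
ft_force: [0.3, 0.3, -2.9]
finger_gap: 21.3
grip_force: 78.5
```

Emit:
jog_arm(
  rows=[
    [[0,0,0],[0,0,0]],
    [[0,0,0],[0,0,0]],
    [[0,0,0],[0,0,0]],
  ],
)

```text
time: 4.85
tool_pos: [566.4, -190.6, 203.6]
tcp_rot: [-180.0, -0.1, 110.4]
ft_force: [0.1, 0.8, -2.8]
finger_gap: 21.2
grip_force: 78.5
```

```bash
python3 - <<'E'
from h import *
move([566.8,-191.9,205],110.3)
p,d=r.snapshot("scene");q,_=r.snapshot("top");np.save("s2.npy",p);np.save("t2.npy",q)
a=cv2.resize(p[130:250,130:260],None,fx=3.08,fy=3.75);b=cv2.resize(q[150:270,260:390],None,fx=3.08,fy=3.75)
cv2.imwrite("pics/s2.png",np.hstack([a,b])[:600,:800])
E
```

```text
shift [-1.4 -0.1 -1.4] turn [-0.0006 -0.0012  0.0009] at [ 566.39 -190.61  203.65] [-1.7996e+02 -7.0000e-02  1.1035e+02] F [ 0.1  0.8 -2.8] t 4.85 gap 21.2
```

View pics/s2.png

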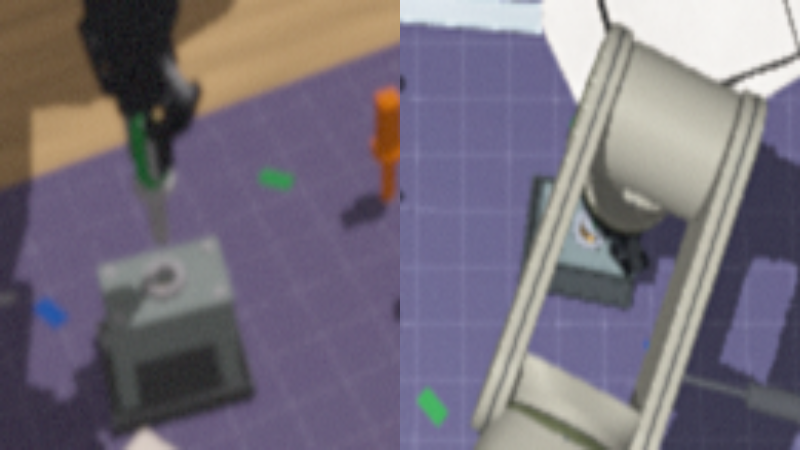

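The scene crop (left) shows the drift held above the block, collar at (152,180) and nose at (163,242), with the ring at (163,278). In the top view the arm hides the drift. I'll compare the rod's axis with its expected projection.

```bash
python3 - <<'E'
from h import *
def proj(n,X):
    c,T=cam(n);Y=np.linalg.inv(T)@np.r_[X,1];return np.round([c["fx"]*Y[0]/Y[2]+c["cx"],c["fy"]*Y[1]/Y[2]+c["cy"]],2)
for z in(196,185,133,97): print(z,proj("scene",[566.8,-191.9,z]))
p=np.load("s2.npy").astype(int);print("cols 170-195")
for y in range(172,200): print(y,p[y,170:196,2])
E
```

```text
196 [179.07 176.02]
185 [179.55 179.18]
133 [181.72 193.59]
97 [183.15 203.1 ]
cols 170-195
172 [105  96  80  63  35  26  40  54  77  84  70  46  34  23  33  50  69  97
 101 105 103 104 104 102 102 102]
173 [104 104  93  74  48  26  37  50  69  86  71  51  39  28  34  52  77  93
 102 105 103 102 105 104 104 104]
174 [110 104 100  84  58  32  34  48  66  81  77  54  38  38  52  72  92  98
 103 104 102 103 106 103 104 103]
175 [111 107 105  87  59  36  22  46  72  82  80  67  43  46  75 100 110 111
 109 103 104 101 104 106 103 105]
176 [109 106  99  88  66  36  32  37  61  79  82  67  52  63  91 119 129 120
 109 107 102 104 101 106 105 105]
177 [109 102 101  86  71  56  31  37  47  66  74  70  63  80 117 137 138 121
 112 111 106 103 104 105 104 106]
178 [109 104 101  96  86  66  55  44  39  48  60  66  79 107 130 140 135 118
 111 110 109 106 104 102 104 108]
179 [108 104 102  97  91  85  72  60  48  52  62  72  89 112 135 138 126 111
 109 109 108 106 104 106 105 107]
180 [107 102 102  97  92  93  84  78  73  73  77  84  98 112 125 126 115 110
 108 110 110 109 108 108 105 105]
181 [108 
[... 1399 characters left out ...]

 106 109 109 110 110 115 115 120]
194 [106 105 104 105 104 103 102 107 108 106 101  98  99  97 108 113 109 111
 109 115 115 118 119 123 125 133]
195 [107 104 102 104 105 103 103 108 112 111 108 108 107 107 115 116 117 121
 121 123 124 128 130 129 134 141]
196 [101 103 107 105 103 106 109 113 116 117 119 120 121 123 123 129 128 129
 133 131 131 132 134 135 137 140]
197 [106 108 109 110 111 116 122 124 124 129 132 135 132 135 138 139 136 134
 133 135 135 137 134 137 134 134]
198 [115 117 118 119 124 128 131 133 135 139 142 146 144 146 146 145 142 141
 138 135 135 137 134 136 134 135]
199 [123 128 127 132 133 135 136 138 141 148 150 151 151 151 152 150 150 151
 146 139 136 135 136 137 137 139]
```

The rod lies on the expected line (row 187 at about column 180.5, row 193 at about 181.7). Starting down.

Emit:
jog_arm(
  rows=[
    [[0,0,6],[0,0,0]],
    [[0,0,13],[0,0,0]],
    [[0,0,19],[0,0,0]],
    [[0,0,24],[0,0,0]],
    [[0,0,27],[0,0,0]],
    [[0,0,29],[0,0,0]],
    [[0,0,31],[0,0,0]],
    [[0,0,33],[0,0,0]],
    [[0,0,35],[0,0,0]],
  ],
)

```text
time: 5.85
tool_pos: [566.8, -192.1, 169.4]
tcp_rot: [180.0, 0.0, 110.3]
ft_force: [0.6, -0.3, -2.0]
finger_gap: 20.9
grip_force: 78.5
```

Emit:
jog_arm(
  rows=[
    [[0,0,1],[0,0,0]],
    [[0,0,2],[0,0,0]],
    [[0,0,3],[0,0,0]],
    [[0,0,4],[0,0,0]],
    [[0,0,5],[0,0,0]],
    [[0,0,6],[0,0,0]],
    [[0,0,7],[0,0,0]],
    [[0,0,7],[0,0,0]],
  ],
)

```text
time: 6.65
tool_pos: [566.5, -192.0, 162.1]
tcp_rot: [-180.0, -0.0, 110.3]
ft_force: [0.0, -0.3, -3.0]
finger_gap: 21.7
grip_force: 78.5
```

```bash
python3 - <<'E'
from h import *
move([566.8,-191.9,205],110.3)
p,d=r.snapshot("scene")
move([566.8,-191.9,205],110.3)
cv2.imwrite("pics/s3.png",cv2.resize(p[165:225,150:220],None,fx=8,fy=8,interpolation=cv2.INTER_CUBIC))
E
```

```text
shift [ -0.    0.3 -42.9] turn [-0.0003 -0.0002 -0.0003] at [ 566.53 -191.95  162.06] [-1.7998e+02 -1.0000e-02  1.1028e+02] F [ 0.  -0.3 -3. ] t 6.65 gap 21.7
shift [  0.    0.2 -42.8] turn [-0.0001 -0.0001 -0.0003] at [ 566.59 -191.98  162.18] [-1.7999e+02 -1.0000e-02  1.1028e+02] F [ 0.2 -0.9 -2. ] t 6.7 gap 21.2
```

View pics/s3.png

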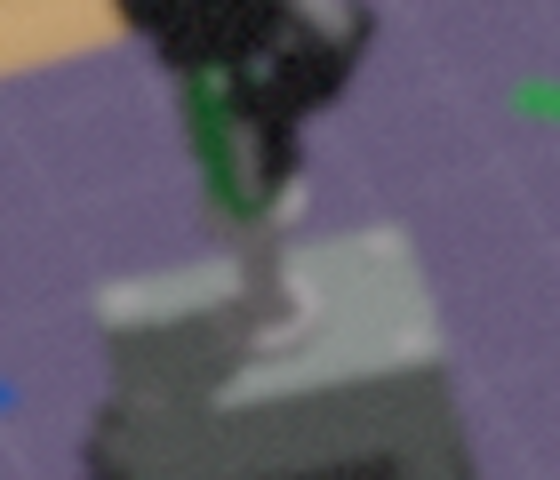

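The rod has entered the ring, crop (265,300), with no contact force. I'm continuing slowly.

Emit:
jog_arm(
  rows=[
    [[0,0,0.8],[0,0,0]],
    [[0,0,1.6],[0,0,0]],
    [[0,0,2.4],[0,0,0]],
    [[0,0,3.2],[0,0,0]],
    [[0,0,4],[0,0,0]],
    [[0,0,4.8],[0,0,0]],
    [[0,0,5.6],[0,0,0]],
  ],
)

```text
time: 7.4
tool_pos: [566.6, -192.0, 156.6]
tcp_rot: [-180.0, -0.0, 110.3]
ft_force: [0.7, -0.0, -2.7]
finger_gap: 21.0
grip_force: 78.5
```

Emit:
jog_arm(
  rows=[
    [[0,0,0.7],[0,0,0]],
    [[0,0,1.4],[0,0,0]],
    [[0,0,2.1],[0,0,0]],
    [[0,0,2.8],[0,0,0]],
  ],
)

```text
time: 7.8
tool_pos: [566.6, -192.0, 153.8]
tcp_rot: [-180.0, 0.0, 110.3]
ft_force: [-0.0, -0.1, -2.8]
finger_gap: 21.2
grip_force: 78.5
```

Emit:
jog_arm(
  rows=[
    [[0,0,0.7],[0,0,0]],
    [[0,0,1.4],[0,0,0]],
    [[0,0,2.1],[0,0,0]],
    [[0,0,2.8],[0,0,0]],
  ],
)

```text
time: 8.2
tool_pos: [566.9, -192.3, 152.5]
tcp_rot: [180.0, 0.1, 110.3]
ft_force: [-4.5, 1.4, 8.9]
finger_gap: 21.1
grip_force: 80.2
```

Emit:
jog_arm(
  rows=[
    [[0,0,0.5],[0,0,0]],
    [[0,0,1.0],[0,0,0]],
    [[0,0,1.5],[0,0,0]],
    [[0,0,2],[0,0,0]],
  ],
)

```text
time: 8.6
tool_pos: [567.3, -192.5, 151.2]
tcp_rot: [179.9, 0.1, 110.3]
ft_force: [-4.2, 1.0, 9.1]
finger_gap: 20.9
grip_force: 80.2
```

Emit:
jog_arm(
  rows=[
    [[0,0,0.5],[0,0,0]],
    [[0,0,1.0],[0,0,0]],
    [[0,0,1.5],[0,0,0]],
    [[0,0,2],[0,0,0]],
  ],
)

```text
time: 9.0
tool_pos: [567.6, -192.6, 149.5]
tcp_rot: [179.9, 0.1, 110.3]
ft_force: [-3.0, 0.2, 10.1]
finger_gap: 21.3
grip_force: 80.3
```

Emit:
jog_arm(
  rows=[
    [[0,0,0.7],[0,0,0]],
    [[0,0,1.4],[0,0,0]],
    [[0,0,2.1],[0,0,0]],
    [[0,0,2.8],[0,0,0]],
    [[0,0,3.5],[0,0,0]],
    [[0,0,4.2],[0,0,0]],
    [[0,0,4.9],[0,0,0]],
    [[0,0,5.6],[0,0,0]],
  ],
)

```text
time: 9.8
tool_pos: [567.7, -192.5, 144.3]
tcp_rot: [179.9, 0.1, 110.3]
ft_force: [-4.3, 1.7, 13.5]
finger_gap: 21.4
grip_force: 80.5
```

Emit:
jog_arm(
  rows=[
    [[0,0,0.7],[0,0,0]],
    [[0,0,1.4],[0,0,0]],
    [[0,0,2.1],[0,0,0]],
    [[0,0,2.8],[0,0,0]],
    [[0,0,3.5],[0,0,0]],
    [[0,0,4.2],[0,0,0]],
    [[0,0,4.9],[0,0,0]],
    [[0,0,5.6],[0,0,0]],
  ],
)

```text
time: 10.6
tool_pos: [567.7, -192.5, 138.7]
tcp_rot: [179.9, 0.1, 110.3]
ft_force: [-4.7, 1.2, 12.6]
finger_gap: 21.4
grip_force: 80.5
```

Emit:
jog_arm(
  rows=[
    [[0,0,0.7],[0,0,0]],
    [[0,0,1.4],[0,0,0]],
    [[0,0,2.1],[0,0,0]],
    [[0,0,2.8],[0,0,0]],
    [[0,0,3.5],[0,0,0]],
    [[0,0,4.2],[0,0,0]],
    [[0,0,4.9],[0,0,0]],
    [[0,0,5.6],[0,0,0]],
  ],
)

```text
time: 11.4
tool_pos: [567.7, -192.5, 133.0]
tcp_rot: [179.9, 0.1, 110.3]
ft_force: [-3.9, 1.3, 14.2]
finger_gap: 20.9
grip_force: 80.6
```

Emit:
jog_arm(
  rows=[
    [[0,0,0.6],[0,0,0]],
    [[0,0,1.2],[0,0,0]],
    [[0,0,1.8],[0,0,0]],
    [[0,0,2.4],[0,0,0]],
    [[0,0,3],[0,0,0]],
  ],
)

```text
time: 11.9
tool_pos: [567.7, -192.5, 130.0]
tcp_rot: [179.9, 0.1, 110.3]
ft_force: [-3.7, 0.9, 11.1]
finger_gap: 20.9
grip_force: 80.5
```

Emit:
jog_arm(
  rows=[
    [[0,0,0.6],[0,0,0]],
    [[0,0,1.2],[0,0,0]],
    [[0,0,1.8],[0,0,0]],
    [[0,0,2.4],[0,0,0]],
    [[0,0,3],[0,0,0]],
  ],
)

```text
time: 12.4
tool_pos: [567.8, -192.5, 127.0]
tcp_rot: [179.9, 0.1, 110.3]
ft_force: [-3.0, 2.6, 10.1]
finger_gap: 21.2
grip_force: 80.4
```

Emit:
jog_arm(
  rows=[
    [[0,0,0.5],[0,0,0]],
    [[0,0,1],[0,0,0]],
    [[0,0,1.5],[0,0,0]],
    [[0,0,2],[0,0,0]],
  ],
)

```text
time: 12.8
tool_pos: [566.8, -192.0, 122.3]
tcp_rot: [180.0, 0.0, 110.3]
ft_force: [-0.8, 0.5, -2.0]
finger_gap: 21.1
grip_force: 78.5
```

Emit:
jog_arm(
  rows=[
    [[0,0,0.5],[0,0,0]],
    [[0,0,1],[0,0,0]],
    [[0,0,1.5],[0,0,0]],
    [[0,0,1.5],[0,0,0]],
  ],
)

```text
time: 13.2
tool_pos: [566.5, -191.9, 120.4]
tcp_rot: [-180.0, -0.0, 110.3]
ft_force: [-0.4, -0.9, -1.4]
finger_gap: 21.1
grip_force: 78.5
```

Emit:
jog_arm(
  rows=[
    [[0,0,0.6],[0,0,0]],
    [[0,0,1.2],[0,0,0]],
    [[0,0,1.8],[0,0,0]],
    [[0,0,1.8],[0,0,0]],
  ],
)

```text
time: 13.6
tool_pos: [566.7, -192.0, 119.2]
tcp_rot: [180.0, 0.0, 110.3]
ft_force: [-0.2, 0.5, -1.3]
finger_gap: 21.0
grip_force: 78.6
```

Emit:
jog_arm(
  rows=[
    [[0,0,0.5],[0,0,0]],
    [[0,0,1],[0,0,0]],
    [[0,0,1.5],[0,0,0]],
    [[0,0,1.5],[0,0,0]],
  ],
)

```text
time: 14.0
tool_pos: [566.8, -192.1, 119.1]
tcp_rot: [180.0, 0.0, 110.3]
ft_force: [-6.1, 2.9, 9.5]
finger_gap: 21.1
grip_force: 80.3
```

Emit:
jog_arm(
  rows=[
    [[0,0,0.4],[0,0,0]],
    [[0,0,0.4],[0,0,0]],
    [[0,0,0.4],[0,0,0]],
    [[0,0,0.4],[0,0,0]],
    [[0,0,0.4],[0,0,0]],
  ],
)

```text
time: 14.5
tool_pos: [566.9, -192.1, 119.1]
tcp_rot: [180.0, 0.0, 110.3]
ft_force: [-7.5, 1.9, 12.6]
finger_gap: 20.9
grip_force: 80.7
```

```bash
python3 - <<'E'
from h import *
p,d=r.snapshot("scene")
move([566.8,-191.9,205],110.3)
cv2.imwrite("pics/s4.png",cv2.resize(p[165:255,145:225],None,fx=6,fy=6,interpolation=cv2.INTER_CUBIC))
E
```

```text
shift [  0.2   0.  -85.9] turn [ 0.0005  0.0007 -0.0002] at [ 566.89 -192.12  119.11] [1.7997e+02 4.0000e-02 1.1029e+02] F [-7.1  2.6 11.6] t 14.55 gap 21.2
```

View pics/s4.png

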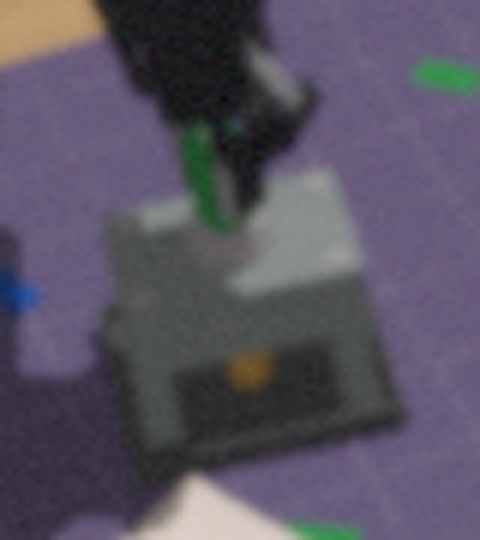

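The collar sits on the ring at crop (225,245), and the brass sleeve lies on the tray at (250,368). The press held at about 14 N. Now withdrawing.

Emit:
jog_arm(
  rows=[
    [[0,0,-2],[0,0,0]],
    [[0,0,-6],[0,0,0]],
    [[0,0,-14],[0,0,0]],
    [[0,0,-25],[0,0,0]],
    [[0,0,-38],[0,0,0]],
    [[0,0,-52],[0,0,0]],
    [[0,0,-66],[0,0,0]],
    [[0,0,-78],[0,0,0]],
    [[0,0,-85],[0,0,0]],
    [[0,0,-87.2],[0,0,0]],
  ],
)

```text
time: 15.55
tool_pos: [567.2, -192.2, 205.7]
tcp_rot: [179.9, 0.1, 110.3]
ft_force: [-0.9, -0.4, -2.5]
finger_gap: 21.2
grip_force: 78.5
```

Emit:
jog_arm(
  rows=[
    [[15,4.5,0],[0,0,0]],
    [[50,15,0],[0,0,0]],
    [[95,28.3,0],[0,0,0]],
    [[140,41.7,0],[0,0,0]],
    [[185,55.1,0],[0,0,0]],
    [[230,68.5,0],[0,0,0]],
    [[275,82,0],[0,0,0]],
    [[315,94,0],[0,0,0]],
    [[345,103,0],[0,0,0]],
    [[358.6,106.9,0],[0,0,0]],
  ],
)

```text
time: 16.55
tool_pos: [541.0, 184.8, 203.3]
tcp_rot: [-179.9, -0.1, 110.5]
ft_force: [1.1, -1.0, -1.9]
finger_gap: 21.0
grip_force: 78.5
```

Emit:
jog_arm(
  rows=[
    [[0,0,0],[0,0,0]],
    [[0,0,0],[0,0,0]],
    [[0,0,0],[0,0,0]],
    [[0,0,0],[0,0,0]],
  ],
)

```text
time: 16.95
tool_pos: [542.8, 180.2, 204.2]
tcp_rot: [-180.0, 0.0, 110.2]
ft_force: [0.4, -0.4, -2.6]
finger_gap: 20.9
grip_force: 78.5
```

```bash
python3 - <<'E'
from h import *
p,d=r.snapshot("scene")
move([543.3,181.7,205],110.3)
cv2.imwrite("pics/s5.png",cv2.resize(p[110:200,255:335],None,fx=6,fy=6,interpolation=cv2.INTER_CUBIC))
E
```

```text
shift [ 1.2  0.9 -0.7] turn [-0.0001  0.0001 -0.002 ] at [542.84 180.25 204.27] [-1.7999e+02  1.0000e-02  1.1018e+02] F [-0.  -0.5 -1.9] t 17.0 gap 21.1
```

View pics/s5.png

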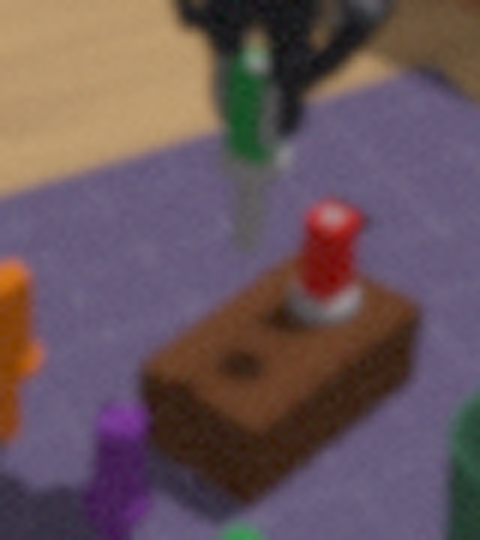

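The drift hangs above its hole: nose at crop (246,250), hole at (240,362), awl untouched. Lowering.

Emit:
jog_arm(
  rows=[
    [[0,0,10],[0,0,0]],
    [[0,0,25],[0,0,0]],
    [[0,0,42],[0,0,0]],
    [[0,0,55],[0,0,0]],
    [[0,0,62],[0,0,0]],
    [[0,0,65],[0,0,0]],
    [[0,0,65],[0,0,0]],
  ],
)

```text
time: 17.7
tool_pos: [542.5, 181.4, 138.9]
tcp_rot: [-180.0, -0.0, 110.3]
ft_force: [-0.4, 0.0, -2.8]
finger_gap: 21.3
grip_force: 78.5
```

Emit:
jog_arm(
  rows=[
    [[0,0,4],[0,0,0]],
    [[0,0,8],[0,0,0]],
    [[0,0,12],[0,0,0]],
    [[0,0,16],[0,0,0]],
    [[0,0,20],[0,0,0]],
    [[0,0,24],[0,0,0]],
  ],
)

```text
time: 18.3
tool_pos: [542.6, 181.4, 114.9]
tcp_rot: [-180.0, -0.0, 110.3]
ft_force: [0.4, 0.5, -2.3]
finger_gap: 21.3
grip_force: 78.5
```

Emit:
jog_arm(
  rows=[
    [[0,0,5],[0,0,0]],
    [[0,0,11],[0,0,0]],
    [[0,0,17],[0,0,0]],
    [[0,0,23],[0,0,0]],
    [[0,0,28],[0,0,0]],
    [[0,0,31],[0,0,0]],
    [[0,0,34],[0,0,0]],
    [[0,0,34],[0,0,0]],
  ],
)

```text
time: 19.1
tool_pos: [542.4, 181.3, 80.8]
tcp_rot: [-180.0, -0.0, 110.3]
ft_force: [-0.5, 0.2, -2.0]
finger_gap: 21.0
grip_force: 78.5
```

Emit:
jog_arm(
  rows=[
    [[0,0,1],[0,0,0]],
    [[0,0,2],[0,0,0]],
    [[0,0,3],[0,0,0]],
    [[0,0,4],[0,0,0]],
    [[0,0,5],[0,0,0]],
    [[0,0,5.5],[0,0,0]],
    [[0,0,5.5],[0,0,0]],
  ],
)

```text
time: 19.8
tool_pos: [542.5, 181.4, 75.7]
tcp_rot: [-180.0, -0.0, 110.3]
ft_force: [-0.0, 0.3, -2.9]
finger_gap: 21.2
grip_force: 78.5
```

Emit:
jog_arm(
  rows=[
    [[0,0,0.5],[0,0,0]],
    [[0,0,1],[0,0,0]],
    [[0,0,1.5],[0,0,0]],
    [[0,0,1.5],[0,0,0]],
  ],
)

```text
time: 20.2
tool_pos: [542.7, 181.5, 75.5]
tcp_rot: [180.0, 0.0, 110.3]
ft_force: [-5.3, -1.7, 7.1]
finger_gap: 21.1
grip_force: 80.2
```

The collar is seated. I'll ease off, release and rise.

Emit:
jog_arm(
  rows=[
    [[0,0,-1],[0,0,0]],
    [[0,0,-1],[0,0,0]],
    [[0,0,-1],[0,0,0]],
  ],
)

```text
time: 20.5
tool_pos: [542.9, 181.5, 75.5]
tcp_rot: [180.0, 0.0, 110.3]
ft_force: [-0.9, -0.4, 1.2]
finger_gap: 21.1
grip_force: 79.1
```

Emit:
jog_arm(
  rows=[
    [[0,0,0],[0,0,0]],
    [[0,0,0],[0,0,0]],
    [[0,0,0],[0,0,0]],
    [[0,0,0],[0,0,0]],
    [[0,0,0],[0,0,0]],
    [[0,0,0],[0,0,0]],
  ],
  grip=60,
)

```text
time: 21.1
tool_pos: [542.6, 181.4, 75.3]
tcp_rot: [-180.0, 0.0, 110.3]
ft_force: [0.3, -0.0, 0.1]
finger_gap: 60.1
grip_force: 0.0
```

Emit:
jog_arm(
  rows=[
    [[0,0,-5],[0,0,0]],
    [[0,0,-15],[0,0,0]],
    [[0,0,-30],[0,0,0]],
    [[0,0,-55],[0,0,0]],
    [[0,0,-85],[0,0,0]],
    [[0,0,-115],[0,0,0]],
    [[0,0,-130],[0,0,0]],
    [[0,0,-130],[0,0,0]],
    [[0,0,-130],[0,0,0]],
  ],
)

```text
time: 22.0
tool_pos: [542.5, 181.4, 204.8]
tcp_rot: [-180.0, 0.0, 110.3]
ft_force: [0.1, -1.4, -1.2]
finger_gap: 60.2
grip_force: 0.0
```

```bash
python3 - <<'E'
from h import *
p,d=r.snapshot("scene")
move([542,181,205],110.3)
a=blob(p,(45,90,50),(80,255,255),(284,148,306,178));print(a[0],a[2],"was 295.37 162.57 106")
cv2.imwrite("pics/s6.png",cv2.resize(p[80:260,140:380],None,fx=3,fy=3,interpolation=cv2.INTER_CUBIC))
E
```

```text
shift [-0.3  0.1 -1.3] turn [-0.0021 -0.0002 -0.0003] at [541.84 181.22 203.74] [-1.7988e+02 -1.0000e-02  1.1028e+02] F [ 0.1  0.5 -1.2] t 22.05 gap 60.4
[295.21568627 162.37254902] 102 was 295.37 162.57 106
```

View pics/s6.png

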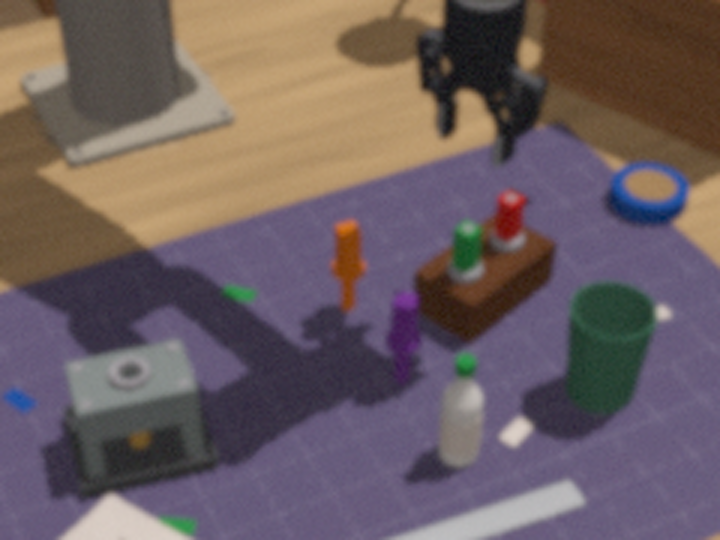

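The drift is back upright in its hole at crop (467,250), within 0.3 px of where it started. The sleeve is on the tray at (140,438), and everything else looks undisturbed.

```bash
python3 -c "
from bench import r
print(r.hand_in())"
```

```text
the job is handed in; nothing more can be done
None
```

The job is handed in, but the hand-in returned no verdict: the sleeve is on the tray, the collar bore on the stop ring at about 14 N for half a second, and the drift is back upright in its original hole, with nothing else visibly moved.

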